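# Pry a press-fit printed pod open evenly with a wedge

### The arm

A 6-joint arm with a two-finger parallel gripper is mounted at the origin on the work surface. World frame = base frame: x ahead of the robot, y to its left, z up, the work surface at z = 0. Lengths are in m, angles in rad, forces in N, time in s.
With the tool pointing down it reaches from about 0.275 to 0.875 m from the base axis. Payload 12.5 kg.
Tool frame: the origin (TCP) lies on the centre line of the jaws, within the pads' length; the fingertips stand env.finger_overhang ahead of it and the grasp point (between the pads) lies 11 mm behind it (env.finger_overhang is the distance from the TCP to the fingertips, in m); z points along the fingers, y is the line along which they close (so a half turn about z gives the same grasp; the last joint's range is limited). The gripper opens to 85 mm and grips with 20 to 120 N. Pads are 22 mm wide; open, the fingers measure 114 mm over their backs; the gripper's body (76 mm by 85 mm) begins 54 mm behind the grasp point. The pads swing forward as they close: fully open they stand 13 mm farther back than shut.
Start: joints at [1.14, 0.351, 1.652, -0, 1.139, -0.085], TCP at [0.186, 0.517, 0.204] pointing down, gripper open.
Joint ranges: [-2.75, 2.75], [-0.79, 2.1], [0.01, 2.65], [-1.57, 4.71], [0.07, 3.14], [-2.87, 2.87]. Speed limits (rad/s): [2.22, 2.22, 2.79, 3.14, 3.14, 3.14].

### API

Orientations are given as a rotation vector (axis times angle).
In Python, from cell import monitor, optics, ticket, env gives the robot as it stands. The module is installed in compiled form; this text tells all that it offers.
- The arm moves only by the tool drive_tool, never from a script. Its argument "rows" is a list of rows, each a list of 7 numbers: the turn, a rotation vector about the tool's x, y, z in rad, then the shift along the tool's x, y, z in m, then the opening, from 0 (shut) to 1 (fully open). In form: [[wx, wy, wz, x, y, z, hand], ...]. A call has 1 to 20 rows; each row shifts and turns the commanded pose from where the row before left it, along the tool's axes as they then stand; what a row does not reach is not made up. A row lasts 1/12 s, in which the tool goes at most 41.7 mm and 7.16 degrees, less where a joint would pass 70% of its speed; a pose out of reach is approached as far as the arm can. A call is refused whole if a number of a shift passes 0.0417 or a number of a turn 0.125, either way. A call with a gripper value outside its range is refused whole. The fingers move at their own pace and stop on an object; "grip_force" is the grip in N (left out, the last holds). Time passes only in rows, so rows that do not move let the fingers close. It gives the time, the measured TCP pose, the force, the opening and the grip force at its end, in the units of the state.
- monitor.read_state(): the state, without advancing time (a new reading comes with each control period).
- optics.grab_frame(name): name is "scene" or "top" or "wrist"; returns (picture, depth): 400x640x3 uint8, blue, green, red; 400x640 float32, m along the optical axis (not along the pixel's ray), 0 where there is no reading.
- optics.camera_model(name): a dict with "fx", "fy", "cx", "cy" (pixels), "R" (3x3) and "t" (3): a world point X has camera coordinates R X + t. Camera axes: x right, y down, z forward; pixel columns grow to the right and rows downward; lengths in m; the calibration is good to about 2 mm. A picture is of the moment at which its call begins: read the wrist's pose just before it. camera_model takes no time and is no camera call; for the wrist camera it gives the pose at the moment of the call.
- ticket.hand_in(): hands the job in; it is judged then, once.
The state is a dict: "time_s": time; "joint_positions": joint angles; "joint_velocities": joint speeds; "effort": joint torques, N m; "eef_pos": TCP position; "ee_rot": TCP orientation; "contact_force": force on the tool from outside, world axes, zero at the start; "wrist_torque": the same for the moment, N m; "grip_width": finger opening in m; "grasp_force": force on a finger pad.
Only numpy, scipy, OpenCV 4.12 (cv2) and the standard library are available. Lean on these libraries where they do the work, as an engineer would, in place of code of your own. Each camera call takes 0.05 s, during which the arm holds its last target. There are 200 camera calls.

### The job

Take the pry wedge out of its stand and use it to ease the press-fit cover off the grey printed pod: push the blade down gently into the notches at the two ends of the seam, alternately and a little at a time so that the cover never gets badly crooked (never 4 mm more open at one dowel than at the other), until the cover stands about 6 mm off all along and practically parallel. The printed walls are thin: keep the blade's push on either half below 18 N, and touch the pod only with the wedge. Then put the wedge back upright in its stand, fully seated, and leave the other things alone.

Things in the scene. Friction and masses are not known exactly. Their poses are not given: they have to be found in the camera images.
- pod: Fixed aluminium base plate, 130 x 190 x 12 mm, carrying the grey printed pod: 136 mm long, top rim 72 mm above the bench. Origin on the bench under the pod's middle, in the plane of the shut seam. z up, y along the seam to the left end, x square to the seam, from the fixed rear half to the cover.
- rear_half: The pod's rear half, 40 mm thick, at -x of the seam; it never moves. Origin and axes as the pod's. As the cover yields, a blade centred in the slot has to drift to +x as it goes down, or it leans ever harder on this half: the two faces' pushes are even when the sideways force on the tool is nil. Blade on pod friction coefficient about 0.6.
- cover: The pod's press-fit front half, 28 mm thick, at +x of the seam, with a round white cap on its face. Origin and axes as the pod's while shut. It slides along the pod's +x on two dowels and does not spring back or drop off.
- notch_left (a point): Mouth of the left pry notch: on the rim, in the plane of the shut seam, 52 mm to +y of the pod's middle; the pod's axes. A notch spans 36 to 68 mm from the middle (open at the pod's end) and goes straight down to the base plate, 60 mm. With the seam shut it is a slot 4 mm wide, 2 mm into each half; its top 3 mm are chamfered at 45 degrees to a mouth 10 mm wide.
- notch_right (a point): The same for the right pry notch, 52 mm to -y of the pod's middle; the pod's axes too (y points to the left notch). As the cover comes off, a notch gets wider by the seam's opening there, which runs on in a straight line from the values at the two dowels; all of it on the cover's side.
- dowel_left (a joint): Opening of the seam at the left dowel, in m: 0 shut, at most 0.014. The dowel lies 30 mm to +y of the pod's middle. Each dowel grips with about 10 N of friction plus 1.5 N per mm/s, so slow pushing takes less force. Pried at one notch, the cover comes off at that end and pivots about the other dowel.
- dowel_right (a joint): The same at the right dowel, 30 mm to -y of the pod's middle.
- skew (a joint): How crooked the cover stands, in rad: 0 parallel, negative when the left end is more open. It equals (right minus left opening) / 60 mm.
- wedge: The pry wedge: steel blade, flange and wooden handle, 100 mm tall, 0.1 to 0.18 kg. Origin on the handle's centre line, level with the blade's tip; z up the handle, x across the taper, y along the blade's edge.
- wedge_grip (a point): Centre of the wedge's upright handle (16 mm thick in x, 30 mm wide in y, 45 mm tall), to grip from above across the 16 mm; the wedge's axes. Below it a flange 32 x 44 x 5 mm (underside 27.5 mm below), then the blade: 24 mm wide, 50 mm long, both faces tapering alike in x from 16 mm thick to 2 mm at the tip, 77.5 mm below. It is clamped up to 3 mm off the handle's middle in x, either way: not measured, find it by feel.
- stand_mouth (a point): Middle of the mouth of the wedge's stand, a fixed wooden block 80 x 85 mm, 62 mm tall; the point is on its top. Its hole is 25 mm (x) by 31 mm (y), right through. The wedge stands in it blade down, flange on the block, its x and y along the block's, either way round: wedge_grip is then 27.5 mm above this point.
- lattice_ring: Bystander: a brass-coloured box-like printed part, 70 x 50 x 30 mm, origin under its centre.
- ear_cast: Bystander: a pink round moulded part, 48 mm across, 46 mm tall, origin under its centre.
- jar: Bystander: a jar with a cap, 56 mm across, 80 mm tall, origin under its centre.
Mind the look-alikes: they are no part of the job. There is more than one size of the part that bears stand_mouth; the job needs the middle-sized.

How it is judged:
On the way, in this order (a step that is already met when the one before it is completed fails the run):
1. the wedge is lifted out of its stand (z of wedge_grip in the frame of stand_mouth above 0.07 m), for 0.1 s.
2. the wedge has begun to open one end of the seam (contact force between wedge and cover above 0.5 N and value of joint any of dowel_left, dowel_right above 0.001 m), for 0.05 s.
3. the cover stands off at both dowels by 4 to 9 mm and parallel to 0.025 rad (value of joint dowel_left between 0.004 and 0.009 m and value of joint dowel_right between 0.004 and 0.009 m and value of joint skew between -0.025 and 0.025 rad), for 0.2 s.
At the end, for the whole second after the job is handed in: The cover stands 4 to 9 mm off at both dowels and within 0.025 rad of parallel (1.5 mm between the dowels); the wedge stands at rest in its stand, flange on the block (height within about 3.5 mm, within 8 mm of the middle, tilt below 0.12 rad), released (all of step 3 and horizontal distance between wedge_grip and stand_mouth below 0.008 m and z of wedge_grip in the frame of stand_mouth between 0.024 and 0.031 m and angle between wedge_grip's own z axis and vertical below 0.12 rad and linear speed of wedge below 0.02 m/s and velocity of joint each of dowel_left, dowel_right below 0.002 m/s); the robot touches nothing.
It fails at once if the cover is pried crooked by more than 0.067 rad (4 mm between the dowels) (value of joint skew above 0.067 rad or value of joint skew below -0.067 rad).
It fails at once if the wedge bears on the cover with more than 18 N (contact force between wedge and cover above 18 N).
It fails at once if the wedge bears on the fixed half with more than 18 N (contact force between wedge and rear_half above 18 N).
It fails at once if the gripper or arm touches the pod (contact force between any of the arm, the fingers and pod above 1 N).
It fails at once if a bystander is moved by more than 15 mm (distance of any of lattice_ring, ear_cast, jar from where it was at the start of the episode above 0.015 m).
It also fails if it takes over 72 s, if anything falls off the work surface, if the arm or the gripper's body presses on something with over 40 N, if the wrist force passes 120 N, or if a joint passes its speed limit or range.

## Working session

There is one attempt and no reset: what is moved stays moved. The work goes in short steps, Python scripts to look and compute and a tool call to move; the robot and the scene stay as the last step left them, time stands still between calls to the robot, and variables do not carry over. Pictures are saved under pics/ and viewed, at most 10 in all, crops included, and the job is handed in when it is done.

Besides the shell and the picture viewer there is one more tool, called after ">>>" in YAML: its name, and indented under it one key for each argument. drive_tool: Moves the arm, as the interface text tells. Its arguments: {"type":"object","properties":{"rows":{"type":"array","items":{"type":"array","items":{"type":"number"}}},"grip_force":{"type":"number"}},"required":["rows"]}

```bash
mkdir -p pics
cat > h.py <<'E'
import numpy as np, cv2
from cell import monitor, optics, ticket, env
def cloud(name):
    m=optics.camera_model(name); im,d=optics.grab_frame(name)
    v,u=np.mgrid[:400,:640]
    P=np.dstack([(u-m['cx'])/m['fx']*d,(v-m['cy'])/m['fy']*d,d])
    W=(P-np.array(m['t']))@np.array(m['R'])
    W[d==0]=np.nan
    return im,d,W,m
E
python3 - <<'E'
from h import *
s=monitor.read_state();print(s,env.finger_overhang)
for n in('scene','top'):
    im,d,W,m=cloud(n);cv2.imwrite(f'pics/{n}.png',im);np.savez(n,im=im,W=W);print(n,-np.array(m['R']).T@m['t'],m['fx'],m['R'])
E
```

```text
{'time_s': 0.0, 'joint_positions': array([ 1.14038687e+00,  3.51239709e-01,  1.65244554e+00, -3.67592132e-06,
        1.13909996e+00, -8.45959975e-02]), 'joint_velocities': array([-7.89638974e-04,  1.81223247e-04,  1.52611848e-03,  8.34597979e-04,
       -3.11930540e-04,  4.61112061e-05]), 'effort': array([ 1.21785779e-03, -5.06104910e+01, -2.91403341e+01, -4.53501036e-05,
        4.49448038e-03,  3.87878444e-06]), 'eef_pos': array([0.18624751, 0.51710838, 0.20354839]), 'ee_rot': array([-5.40445723e-01, -3.09445176e+00,  1.81266045e-03]), 'contact_force': array([-0.15884312,  0.226901  ,  0.03274924]), 'wrist_torque': array([ 0.00943657, -0.00733717, -0.01662449]), 'grasp_force': 0.0, 'grip_width': 0.08544327318565982} 0.008
scene [ 1.04612595 -0.10925105  1.00311898] 458.5350978256592 [[ 0.04923806  0.99873893 -0.00980578]
 [ 0.8609063  -0.04741626 -0.50654915]
 [-0.50637531  0.01649964 -0.86215533]]
top [ 0.3839133  -0.08130937  0.94567439] 370.7142185560322 [[-0.02758386 -0.99942424  0.01975651]
 [-0.98530974  0.02385149 -0.16910302]
 [ 0.16853444 -0.02413079 -0.98540035]]
```

View pics/scene.png

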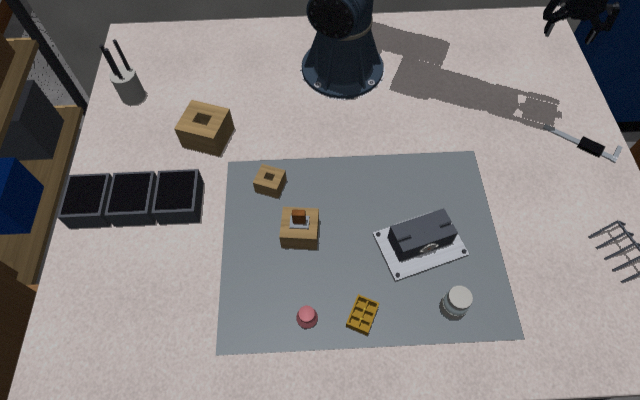

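View pics/top.png

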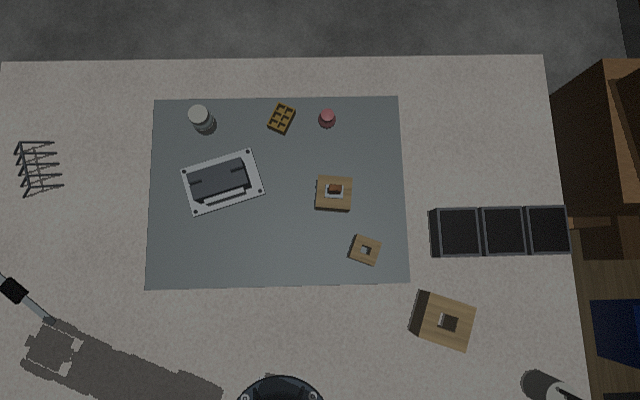

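Candidates for the stand: the small block at scene (269,180), the middle one holding the wedge at (300,225), and the large one at (205,125). I choose the middle one. The pod is at scene (425,235) with its cap at (429,247), facing +x.

Run:
```python
from h import *
def fit(P,tag):
    r=cv2.minAreaRect((P[:,:2]*1000).astype(np.float32)); print(tag,len(P),np.round(r[0],1),np.round(r[1],1),round(r[2],1),'z',np.round(np.median(P[:,2])*1000,1))
for n,bx in(('scene',{'pod':(375,205,470,285),'st':(275,195,325,255)}),('top',{'pod':(175,140,270,220),'st':(308,168,360,218)})):
    q=np.load(n+'.npz');W=q['W'];im=q['im']
    for k,(a,b,c,e) in bx.items():
        P=W[b:e,a:c].reshape(-1,3);P=P[np.isfinite(P[:,2])]
        rng={'pod':[('rim',.066,.08),('plate',.007,.018)],'st':[('top',.056,.067),('handle',.095,.125)]}[k]
        for t,l,h in rng: fit(P[(P[:,2]>l)&(P[:,2]<h)],n+' '+k+' '+t)
    z=[]
for n,bxs in(('scene',[(370,195,475,285),(265,190,330,260)]),('top',[(175,140,275,220),(305,165,365,220)])):
    im=np.load(n+'.npz')['im']
    cv2.imwrite(f'pics/{n}_c.png',np.hstack([cv2.resize(im[b:e,a:c],(400,400),interpolation=2) for a,b,c,e in bxs]))
cv2.imwrite('pics/crop.png',np.vstack([cv2.resize(cv2.imread(f'pics/{n}_c.png'),(600,300)) for n in('scene','top')]))
```

```text
scene pod rim 1650 [593.3 140.3] [ 70.4 137.3] 17.3 z 71.2
scene pod plate 1804 [596.3 141.3] [137.  191.9] 17.1 z 11.2
scene st top 935 [ 555.5 -141.7] [85.3 83.4] 84.0 z 61.6
scene st handle 121 [ 556.9 -140.7] [28.9 15.6] 85.9 z 110.3
top pod rim 1554 [590.4 138.2] [ 68.6 136.6] 17.0 z 70.5
top pod plate 1556 [596.3 140. ] [131.7 190.1] 16.8 z 10.8
top st top 975 [ 552.4 -143.6] [85.  80.9] 84.0 z 61.1
top st handle 99 [ 551.9 -143.3] [29.5 16.1] 82.2 z 110.5
```

View pics/crop.png

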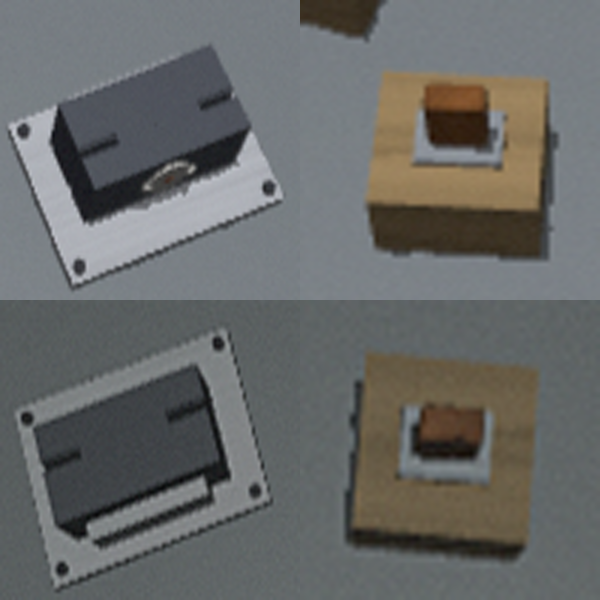

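The crop shows the middle stand holding the wedge, and the pod's seam with a dark notch slot at each end and the cap on the +x face. The measurements fit the given sizes. Pod origin is about (0.597, 0.141) with yaw 17°; wedge is about (0.554, -0.142) with yaw -6°.

>>> drive_tool:
  rows:
    - [0,0,0.121,0,0,0,1]
    - [0,0,0.121,0,0,0,1]
    - [0,0,0.121,0,0,0,1]
    - [0,0,0.121,0,0,0,1]
    - [0,0,0.121,0,0,0,1]
    - [0,0,0.121,0,0,0,1]
    - [0,0,0.121,0,0,0,1]
    - [0,0,0.121,0,0,0,1]
    - [0,0,0.121,0,0,0,1]
    - [0,0,0.121,0,0,0,1]
    - [0,0,0.121,0,0,0,1]

```text
time_s: 1.02
eef_pos: [0.1863, 0.5172, 0.2038]
ee_rot: [2.342, 2.093, -0.001]
contact_force: [0.6, -0.1, -0.2]
grip_width: 0.0855
grasp_force: 0.0
```

>>> drive_tool:
  rows:
    - [0,0,0,-0.031,0.022,0,1]
    - [0,0,0,-0.031,0.022,0,1]
    - [0,0,0,-0.031,0.022,0,1]
    - [0,0,0,-0.031,0.022,0,1]
    - [0,0,0,-0.031,0.022,0,1]
    - [0,0,0,-0.031,0.022,0,1]
    - [0,0,0,-0.031,0.022,0,1]
    - [0,0,0,-0.031,0.022,0,1]
    - [0,0,0,-0.031,0.022,0,1]
    - [0,0,0,-0.031,0.022,0,1]
    - [0,0,0,-0.031,0.022,0,1]
    - [0,0,0,-0.031,0.022,0,1]
    - [0,0,0,-0.031,0.022,0,1]
    - [0,0,0,-0.031,0.022,0,1]
    - [0,0,0,-0.031,0.022,0,1]
    - [0,0,0,-0.031,0.022,0,1]
    - [0,0,0,-0.031,0.022,0,1]
    - [0,0,0,-0.031,0.022,0,1]
    - [0,0,0,-0.031,0.022,0,1]
    - [0,0,0,-0.031,0.022,0,1]

```text
time_s: 2.68
eef_pos: [0.5587, -0.1475, 0.2037]
ee_rot: [-2.336, -2.1, 0.0]
contact_force: [0.2, 1.3, 0.4]
grip_width: 0.0851
grasp_force: 0.0
```

```bash
cat >> h.py <<'E'
from scipy.spatial.transform import Rotation as Ro
def pose():
    s=monitor.read_state();return s,np.array(s['eef_pos']),Ro.from_rotvec(s['ee_rot']).as_matrix()
def to(target,yaw_y_deg,z=None):
    "tool-frame shift to a world TCP target and turn about tool z"
    s,p,R=pose();a=np.degrees(np.arctan2(R[1,1],R[0,1]))
    print('p',p.round(4),'tool-y deg',round(a,2),'tilt z',R[:,2].round(4),'shift',(R.T@(np.array(target)-p)).round(4),'turn z',round(np.radians(a-yaw_y_deg),4))
E
python3 - <<'E'
from h import *
s,p,R=pose();im,d,W,m=cloud('wrist');cv2.imwrite('pics/w1.png',im);np.savez('w1',im=im,W=W)
P=W.reshape(-1,3);P=P[np.isfinite(P[:,2])]
P=P[np.hypot(P[:,0]-.554,P[:,1]+.142)<.065]
for l,h in((.055,.0645),(.0645,.075),(.1,.125)):
    q=P[(P[:,2]>l)&(P[:,2]<h)]
    if len(q)>20:r=cv2.minAreaRect((q[:,:2]*1000).astype(np.float32));print(len(q),np.round(r[0],1),np.round(r[1],1),round(r[2],1),np.median(q[:,2]))
to([.5535,-.142,.12],-6)
E
```

```text
5115 [ 553.9 -143.2] [85.6 80.2] 83.5 0.06088945623813519
790 [ 554.2 -142.5] [44.3 31.6] 84.4 0.06593733799047657
621 [ 554.3 -142. ] [29.2 14.8] 83.9 0.11048180539347795
p [ 0.5612 -0.1525  0.2036] tool-y deg -6.22 tilt z [ 0.0012 -0.0019 -1.    ] shift [ 0.0098 -0.0089  0.0836] turn z -0.0038
```

View pics/w1.png

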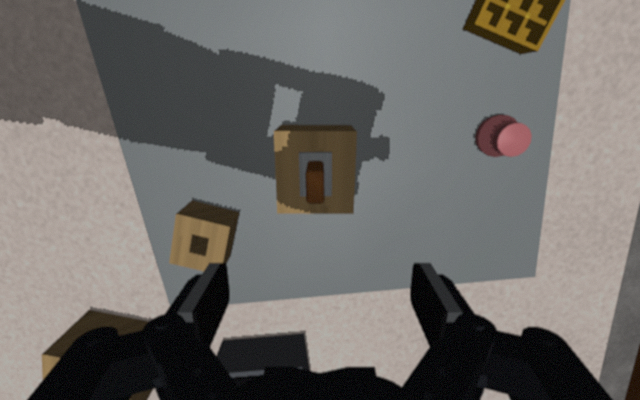

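>>> drive_tool:
  rows:
    - [0,0,0,0.0095,-0.0081,0.02,1]
    - [0,0,0,0,0,0.025,1]
    - [0,0,0,0,0,0.025,1]
    - [0,0,0,0,0,0.01,1]
    - [0,0,0,0,0,0,1]
    - [0,0,0,0,0,0,1]

```text
time_s: 3.23
eef_pos: [0.5515, -0.1354, 0.1245]
ee_rot: [-2.336, -2.101, 0.0]
contact_force: [0.5, -1.6, 1.1]
grip_width: 0.0854
grasp_force: 0.0
```

Run:
```python
from h import *
to([.5542,-.1424,.081],-6)
```

```text
p [ 0.5515 -0.1354  0.1245] tool-y deg -6.07 tilt z [-2.e-04  0.e+00 -1.e+00] shift [-0.0067  0.0035  0.0435] turn z -0.0013
```

>>> drive_tool:
  rows:
    - [0,0,0,-0.0067,0.0035,0.015,1]
    - [0,0,0,0,0,0.015,1]
    - [0,0,0,0,0,0.0135,1]
    - [0,0,0,0,0,0,1]
    - [0,0,0,0,0,0,1]

```text
time_s: 3.65
eef_pos: [0.5546, -0.1425, 0.0817]
ee_rot: [2.335, 2.1, 0.001]
contact_force: [0.4, 0.1, 0.6]
grip_width: 0.0856
grasp_force: 0.0
```

>>> drive_tool:
  rows:
    - [0,0,0,0,0,0,0]
    - [0,0,0,0,0,0,0]
    - [0,0,0,0,0,0,0]
    - [0,0,0,0,0,0,0]
    - [0,0,0,0,0,0,0]
    - [0,0,0,0,0,0,0]
    - [0,0,0,0,0,0,0]
    - [0,0,0,0,0,0,0]
  grip_force: 70

```text
time_s: 4.32
eef_pos: [0.5545, -0.1425, 0.081]
ee_rot: [2.335, 2.1, 0.001]
contact_force: [1.3, 1.6, 5.3]
grip_width: 0.0131
grasp_force: 68.5
```

Run:
```python
from h import *
to([.5542,-.1424,.081],-6)
print(monitor.read_state())
```

```text
p [ 0.5545 -0.1425  0.081 ] tool-y deg -6.07 tilt z [ 1.e-03 -3.e-04 -1.e+00] shift [ 0.     -0.0003  0.    ] turn z -0.0013
{'time_s': 4.3167, 'joint_positions': array([-3.32839024e-01,  5.42472014e-01,  1.69558822e+00,  5.21842234e-05,
        9.02489933e-01, -2.26883277e-01]), 'joint_velocities': array([ 0.00132651,  0.00150586, -0.00075566, -0.0025611 ,  0.00029464,
        0.00115196]), 'effort': array([-2.83079613e-01, -5.38339305e+01, -2.26302195e+01, -1.02370461e-01,
        7.61960261e-02, -1.43323647e-03]), 'eef_pos': array([ 0.5544704 , -0.14246762,  0.08104267]), 'ee_rot': array([2.33532740e+00, 2.10005816e+00, 8.49091375e-04]), 'contact_force': array([1.25314361, 1.57264812, 5.27200691]), 'wrist_torque': array([ 0.09546109, -0.04061343,  0.0535352 ]), 'grasp_force': 68.5128296376206, 'grip_width': 0.0130676128987996}
```

>>> drive_tool:
  rows:
    - [0,0,0,0,0,-0.005,0]
    - [0,0,0,0,0,-0.01,0]
    - [0,0,0,0,0,-0.015,0]
    - [0,0,0,0,0,-0.02,0]
    - [0,0,0,0,0,-0.02,0]
    - [0,0,0,0,0,-0.02,0]
    - [0,0,0,0,0,-0.02,0]
    - [0,0,0,0,0,-0.01,0]
    - [0,0,0,0,0,0,0]
    - [0,0,0,0,0,0,0]

```text
time_s: 5.15
eef_pos: [0.5538, -0.1423, 0.2004]
ee_rot: [-2.336, -2.101, 0.0]
contact_force: [-0.8, 0.3, -1.8]
grip_width: 0.0131
grasp_force: 68.5
```

>>> drive_tool:
  rows:
    - [0,0,0,0.0125,0.0018,0,0]
    - [0,0,0,0.025,0.0035,0,0]
    - [0,0,0,0.025,0.0035,0,0]
    - [0,0,0,0.025,0.0035,0,0]
    - [0,0,0,0.025,0.0035,0,0]
    - [0,0,0,0.025,0.0035,0,0]
    - [0,0,0,0.025,0.0035,0,0]
    - [0,0,0,0.0245,0.0036,0,0]
    - [0,0,-0.101,0,0,0,0]
    - [0,0,-0.101,0,0,0,0]
    - [0,0,-0.101,0,0,0,0]
    - [0,0,-0.101,0,0,0,0]
    - [0,0,0,0,0,0,0]
    - [0,0,0,0,0,0,0]
    - [0,0,0,0,0,0,0]

```text
time_s: 6.4
eef_pos: [0.5998, 0.0411, 0.1999]
ee_rot: [-1.87, -2.523, 0.001]
contact_force: [-0.3, 0.1, -1.4]
grip_width: 0.0128
grasp_force: 68.5
```

Run:
```python
from h import *
s,p,R=pose();print(s['contact_force'],s['wrist_torque'],s['grip_width'])
im,d,W,m=cloud('wrist');cv2.imwrite('pics/w2.png',im);np.savez('w2',im=im,W=W)
P=W.reshape(-1,3);P=P[np.isfinite(P[:,2])]
P=P[np.hypot(P[:,0]-.595,P[:,1]-.14)<.12]
for l,h in((.066,.078),(.007,.018)):
    q=P[(P[:,2]>l)&(P[:,2]<h)]
    if len(q)>20:r=cv2.minAreaRect((q[:,:2]*1000).astype(np.float32));print(len(q),np.round(r[0],1),np.round(r[1],1),round(r[2],1),np.median(q[:,2]))
to([.6127,.0911,.16],17.1)
for c in ('scene',):
    i2,_,_,_=cloud(c);i2=cv2.resize(i2[140:300,250:500],(750,480),interpolation=2);cv2.imwrite('pics/s2.png',i2)
```

```text
[-0.27358051  0.11079005 -1.41075485] [-0.01863412  0.01247722 -0.02279744] 0.01278139691890074
11645 [593.6 133.8] [ 68.3 125.4] 17.1 0.0708830846714083
7236 [601.3 129.1] [130.3 166.4] 17.1 0.010905851445000461
p [0.5999 0.041  0.2001] tool-y deg 16.92 tilt z [-9.e-04  0.e+00 -1.e+00] shift [0.0442 0.0269 0.0401] turn z -0.0031
```

View pics/w2.png

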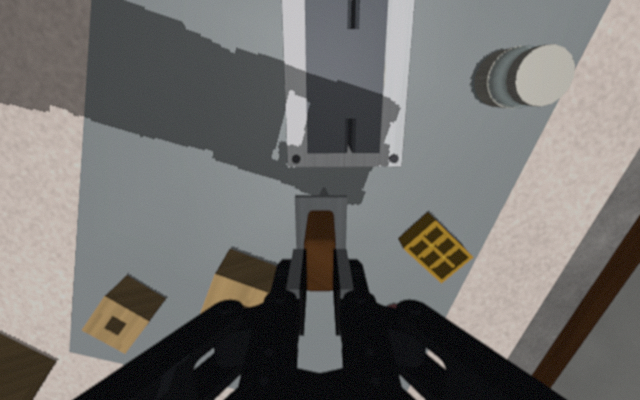

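The view shows the right notch at pixel (350,135), the left one at (353,12) and the wedge handle at (320,250). The seam line from this view matches my earlier estimate to under 1 mm.

>>> drive_tool:
  rows:
    - [0,0,-0.003,0.011,0.0067,0,0]
    - [0,0,0,0.011,0.0067,0,0]
    - [0,0,0,0.011,0.0067,0,0]
    - [0,0,0,0.0112,0.0068,0,0]
    - [0,0,0,0,0,0.01,0]
    - [0,0,0,0,0,0.015,0]
    - [0,0,0,0,0,0.015,0]
    - [0,0,0,0,0,0.01,0]
    - [0,0,0,0,0,0.003,0]
    - [0,0,0,0,0,0,0]
    - [0,0,0,0,0,0,0]
    - [0,0,0,0,0,0,0]

```text
time_s: 7.5
eef_pos: [0.6132, 0.091, 0.1485]
ee_rot: [1.863, 2.528, 0.001]
contact_force: [-0.0, 0.2, -2.0]
grip_width: 0.0128
grasp_force: 68.5
```

```bash
cat >> h.py <<'E'
c,sn=np.cos(np.radians(17.1)),np.sin(np.radians(17.1))
PX=np.array([c,sn,0]);PY=np.array([-sn,c,0]);O=np.array([.5976,.1411,0])
def pod():
    s,p,R=pose();F=np.array(s['contact_force'])-[-.27,.11,-1.41]
    print('t',s['time_s'],'pod x,y mm',((p-O)@PX*1e3).round(2),((p-O)@PY*1e3).round(2),'z',(p[2]*1e3).round(2),'F x,y,z',(F@PX).round(2),(F@PY).round(2),F[2].round(2),'torq',(s['wrist_torque']@np.array([PX,PY,[0,0,1]]).T).round(3))
    to([.6127,.0911,.141],17.1)
E
python3 -c "
from h import *
pod()
i2,_,_,_=cloud('scene');cv2.imwrite('pics/s3.png',cv2.resize(i2[170:290,350:490],(700,600),interpolation=2))"
```

```text
t 7.5 pod x,y mm 0.16 -52.48 z 148.45 F x,y,z 0.23 -0.02 -0.61 torq [-0.01   0.017  0.043]
p [0.6132 0.091  0.1485] tool-y deg 17.24 tilt z [ 1.4e-03  1.0e-04 -1.0e+00] shift [ 0.0003 -0.0004  0.0075] turn z 0.0025
```

View pics/s3.png

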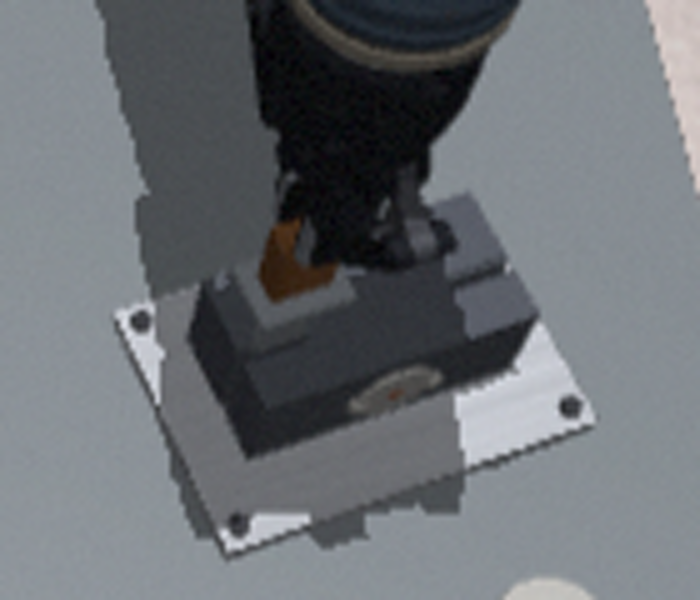

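The view shows the wedge poised over the right notch (about 280,345 in the crop), with its blade hidden behind the flange. I'll feel my way in.

>>> drive_tool:
  rows:
    - [0,0,0,0,0,0.0015,0]
    - [0,0,0,0,0,0.0015,0]
    - [0,0,0,0,0,0.001,0]
    - [0,0,0,0,0,0.001,0]
    - [0,0,0,0,0,0.001,0]
    - [0,0,0,0,0,0,0]
    - [0,0,0,0,0,0,0]

```text
time_s: 8.13
eef_pos: [0.6127, 0.091, 0.1415]
ee_rot: [-1.863, -2.529, 0.0]
contact_force: [-0.4, 0.8, 0.2]
grip_width: 0.0127
grasp_force: 68.5
```

```bash
python3 -c "
from h import *
pod()"
```

```text
t 8.1333 pod x,y mm -0.3 -52.35 z 141.54 F x,y,z 0.07 0.65 1.57 torq [-0.034  0.069 -0.01 ]
p [0.6127 0.091  0.1415] tool-y deg 17.25 tilt z [-1.e-04 -0.e+00 -1.e+00] shift [0.0001 0.     0.0005] turn z 0.0026
```

>>> drive_tool:
  rows:
    - [0,0,0,0,0,0.0005,0]
    - [0,0,0,0,0,0.0005,0]
    - [0,0,0,0,0,0.0005,0]
    - [0,0,0,0,0,0.0005,0]
    - [0,0,0,0,0,0,0]

```text
time_s: 8.55
eef_pos: [0.6127, 0.091, 0.1394]
ee_rot: [-1.863, -2.529, 0.0]
contact_force: [0.3, 0.0, -1.2]
grip_width: 0.0132
grasp_force: 68.5
```

```bash
python3 -c "
from h import *
pod()"
```

```text
t 8.55 pod x,y mm -0.35 -52.34 z 139.43 F x,y,z 0.49 -0.27 0.2 torq [-0.021 -0.007 -0.037]
p [0.6127 0.091  0.1394] tool-y deg 17.25 tilt z [-2.e-04 -0.e+00 -1.e+00] shift [ 0.0001  0.0001 -0.0016] turn z 0.0026
```

>>> drive_tool:
  rows:
    - [0,0,0,0,0,0.0005,0]
    - [0,0,0,0,0,0.0005,0]
    - [0,0,0,0,0,0.0005,0]
    - [0,0,0,0,0,0,0]

```text
time_s: 8.88
eef_pos: [0.6127, 0.091, 0.1382]
ee_rot: [1.863, 2.529, -0.0]
contact_force: [-0.6, -0.7, 0.7]
grip_width: 0.0127
grasp_force: 68.8
```

```bash
python3 -c "
from h import *
pod()"
```

```text
t 8.8833 pod x,y mm -0.3 -52.37 z 138.19 F x,y,z -0.54 -0.7 2.12 torq [0.039 0.197 0.001]
p [0.6127 0.091  0.1382] tool-y deg 17.25 tilt z [ 0. -0. -1.] shift [ 0.0001  0.     -0.0028] turn z 0.0026
```

>>> drive_tool:
  rows:
    - [0,0,0,0,0,0.0005,0]
    - [0,0,0,0,0,0.0005,0]
    - [0,0,0,0,0,0.0005,0]
    - [0,0,0,0,0,0,0]

```text
time_s: 9.22
eef_pos: [0.6133, 0.091, 0.1376]
ee_rot: [1.862, 2.528, 0.002]
contact_force: [-1.1, -0.4, 8.2]
grip_width: 0.013
grasp_force: 69.7
```

```bash
python3 -c "
from h import *
pod()"
```

```text
t 9.2167 pod x,y mm 0.24 -52.52 z 137.57 F x,y,z -0.96 -0.25 9.59 torq [0.021 0.459 0.033]
p [0.6133 0.091  0.1376] tool-y deg 17.25 tilt z [ 1.6e-03  1.0e-04 -1.0e+00] shift [ 0.0003 -0.0005 -0.0034] turn z 0.0026
```

>>> drive_tool:
  rows:
    - [0,0,0,0,0,-0.002,0]
    - [0,0,0,0,-0.0008,0,0]
    - [0,0,0,0,-0.0007,0,0]
    - [0,0,0,0,0,0,0]
    - [0,0,0,0,0,0.0005,0]
    - [0,0,0,0,0,0.0005,0]
    - [0,0,0,0,0,0.0005,0]
    - [0,0,0,0,0,0.0005,0]
    - [0,0,0,0,0,0,0]

```text
time_s: 9.97
eef_pos: [0.6112, 0.0906, 0.1364]
ee_rot: [-1.863, -2.529, 0.0]
contact_force: [-0.2, -0.1, -1.8]
grip_width: 0.0128
grasp_force: 68.5
```

```bash
python3 -c "
from h import *
pod()"
```

```text
t 9.9667 pod x,y mm -1.88 -52.3 z 136.36 F x,y,z 0.04 -0.19 -0.35 torq [ 0.001 -0.011 -0.055]
p [0.6112 0.0906 0.1364] tool-y deg 17.24 tilt z [-3.e-04  0.e+00 -1.e+00] shift [ 0.0001  0.0016 -0.0046] turn z 0.0025
```

>>> drive_tool:
  rows:
    - [0,0,0,0,0,0.0005,0]
    - [0,0,0,0,0,0.0005,0]
    - [0,0,0,0,0,0.0005,0]
    - [0,0,0,0,0,0.0005,0]
    - [0,0,0,0,0,0,0]

```text
time_s: 10.38
eef_pos: [0.6112, 0.0905, 0.1345]
ee_rot: [-1.863, -2.529, 0.0]
contact_force: [0.1, 0.2, -0.7]
grip_width: 0.0128
grasp_force: 68.5
```

```bash
python3 -c "
from h import *
pod()"
```

```text
t 10.3833 pod x,y mm -1.86 -52.34 z 134.47 F x,y,z 0.38 -0.07 0.66 torq [ 0.022 -0.001  0.018]
p [0.6112 0.0905 0.1345] tool-y deg 17.24 tilt z [-2.e-04 -0.e+00 -1.e+00] shift [ 0.0001  0.0016 -0.0065] turn z 0.0025
```

>>> drive_tool:
  rows:
    - [0,0,0,0,0,0.0005,0]
    - [0,0,0,0,0,0.0005,0]
    - [0,0,0,0,0,0.0005,0]
    - [0,0,0,0,0,0,0]

```text
time_s: 10.72
eef_pos: [0.6112, 0.0905, 0.133]
ee_rot: [-1.863, -2.529, 0.0]
contact_force: [-0.7, 0.3, -0.7]
grip_width: 0.0126
grasp_force: 68.5
```

```bash
python3 -c "
from h import *
pod()"
```

```text
t 10.7167 pod x,y mm -1.86 -52.36 z 132.97 F x,y,z -0.39 0.28 0.67 torq [-0.031  0.054  0.01 ]
p [0.6112 0.0905 0.133 ] tool-y deg 17.24 tilt z [-2.e-04 -0.e+00 -1.e+00] shift [ 0.0001  0.0016 -0.008 ] turn z 0.0025
```

>>> drive_tool:
  rows:
    - [0,0,0,0,0,0.0005,0]
    - [0,0,0,0,0,0.0005,0]
    - [0,0,0,0,0,0,0]

```text
time_s: 10.97
eef_pos: [0.6112, 0.0905, 0.132]
ee_rot: [-1.863, -2.529, 0.0]
contact_force: [0.5, 0.2, -0.9]
grip_width: 0.0128
grasp_force: 68.5
```

```bash
python3 -c "
from h import *
pod()"
```

```text
t 10.9667 pod x,y mm -1.87 -52.33 z 131.98 F x,y,z 0.73 -0.1 0.49 torq [-0.07   0.067  0.043]
p [0.6112 0.0905 0.132 ] tool-y deg 17.25 tilt z [-2.e-04 -1.e-04 -1.e+00] shift [ 0.0001  0.0016 -0.009 ] turn z 0.0026
```

>>> drive_tool:
  rows:
    - [0,0,0,0,0,0.0005,0]
    - [0,0,0,0,0,0.0005,0]
    - [0,0,0,0,0,0,0]

```text
time_s: 11.22
eef_pos: [0.6112, 0.0905, 0.131]
ee_rot: [-1.863, -2.529, 0.0]
contact_force: [-0.5, 0.2, -1.0]
grip_width: 0.0128
grasp_force: 68.5
```

```bash
python3 -c "
from h import *
pod()"
```

```text
t 11.2167 pod x,y mm -1.85 -52.34 z 131.01 F x,y,z -0.16 0.15 0.38 torq [-0.049  0.115 -0.026]
p [0.6112 0.0905 0.131 ] tool-y deg 17.25 tilt z [-1.e-04 -0.e+00 -1.e+00] shift [ 0.0001  0.0016 -0.01  ] turn z 0.0026
```

>>> drive_tool:
  rows:
    - [0,0,0,0,0,0.0004,0]
    - [0,0,0,0,0,0.0004,0]
    - [0,0,0,0,0.0001,0.0004,0]
    - [0,0,0,0,0,0,0]

```text
time_s: 11.55
eef_pos: [0.6114, 0.0906, 0.1299]
ee_rot: [1.863, 2.529, 0.0]
contact_force: [-0.1, -0.1, -0.2]
grip_width: 0.0128
grasp_force: 68.6
```

```bash
python3 -c "
from h import *
pod()"
```

```text
t 11.55 pod x,y mm -1.7 -52.36 z 129.9 F x,y,z 0.1 -0.24 1.18 torq [-0.016  0.206 -0.02 ]
p [0.6114 0.0906 0.1299] tool-y deg 17.25 tilt z [ 0. -0. -1.] shift [ 0.0001  0.0014 -0.0111] turn z 0.0025
```

>>> drive_tool:
  rows:
    - [0,0,0,0,0,0.0004,0]
    - [0,0,0,0,0,0.0004,0]
    - [0,0,0,0,0.0001,0.0004,0]
    - [0,0,0,0,0,0,0]

```text
time_s: 11.88
eef_pos: [0.6117, 0.0906, 0.1291]
ee_rot: [1.863, 2.529, 0.001]
contact_force: [-2.2, 0.5, 4.5]
grip_width: 0.013
grasp_force: 69.2
```

```bash
python3 -c "
from h import *
pod()"
```

```text
t 11.8833 pod x,y mm -1.36 -52.41 z 129.07 F x,y,z -1.72 0.94 5.94 torq [0.008 0.373 0.036]
p [0.6117 0.0906 0.1291] tool-y deg 17.25 tilt z [ 7.e-04  0.e+00 -1.e+00] shift [ 0.0002  0.0011 -0.0119] turn z 0.0026
```

>>> drive_tool:
  rows:
    - [0,0,0,0,0,0.0004,0]
    - [0,0,0,0,0,0.0004,0]
    - [0,0,0,0,0,0.0004,0]
    - [0,0,0,0,0,0,0]

```text
time_s: 12.22
eef_pos: [0.612, 0.0906, 0.1283]
ee_rot: [1.863, 2.528, 0.002]
contact_force: [-0.8, -1.4, 8.6]
grip_width: 0.013
grasp_force: 69.7
```

```bash
python3 -c "
from h import *
pod()"
```

```text
t 12.2167 pod x,y mm -1.08 -52.51 z 128.33 F x,y,z -0.92 -1.32 9.98 torq [-0.029  0.395 -0.051]
p [0.612  0.0906 0.1283] tool-y deg 17.24 tilt z [ 1.5e-03  1.0e-04 -1.0e+00] shift [ 0.0003  0.0008 -0.0127] turn z 0.0025
```

>>> drive_tool:
  rows:
    - [0,0,0,0,0,0.0004,0]
    - [0,0,0,0,0,0.0004,0]
    - [0,0,0,0,0,0.0004,0]
    - [0,0,0,0,0,0,0]

```text
time_s: 12.55
eef_pos: [0.6122, 0.0906, 0.1274]
ee_rot: [1.862, 2.528, 0.002]
contact_force: [-2.3, -1.0, 10.9]
grip_width: 0.013
grasp_force: 69.9
```

```bash
python3 -c "
from h import *
pod()"
```

```text
t 12.55 pod x,y mm -0.9 -52.54 z 127.44 F x,y,z -2.28 -0.45 12.35 torq [0.019 0.471 0.013]
p [0.6122 0.0906 0.1274] tool-y deg 17.25 tilt z [ 2.1e-03  1.0e-04 -1.0e+00] shift [ 0.0003  0.0007 -0.0136] turn z 0.0026
```

>>> drive_tool:
  rows:
    - [0,0,0,0,0,0.0004,0]
    - [0,0,0,0,0,0.0004,0]
    - [0,0,0,0,0,0.0004,0]
    - [0,0,0,0,0,0.0004,0]

```text
time_s: 12.88
eef_pos: [0.6123, 0.0906, 0.126]
ee_rot: [1.862, 2.528, 0.002]
contact_force: [-1.3, -0.4, 11.9]
grip_width: 0.0127
grasp_force: 70.1
```

```bash
python3 -c "
from h import *
pod()"
```

```text
t 12.8833 pod x,y mm -0.76 -52.59 z 126.0 F x,y,z -1.13 -0.16 13.35 torq [ 0.006  0.448 -0.008]
p [0.6123 0.0906 0.126 ] tool-y deg 17.24 tilt z [ 2.5e-03  1.0e-04 -1.0e+00] shift [ 0.0004  0.0005 -0.015 ] turn z 0.0025
```

>>> drive_tool:
  rows:
    - [0,0,0,0,0,0.0004,0]
    - [0,0,0,0,0,0.0004,0]
    - [0,0,0,0,0,0.0004,0]
    - [0,0,0,0,0,0.0004,0]

```text
time_s: 13.22
eef_pos: [0.6124, 0.0906, 0.1245]
ee_rot: [1.862, 2.528, 0.003]
contact_force: [-0.8, -0.4, 11.4]
grip_width: 0.0128
grasp_force: 70.2
```

```bash
python3 -c "
from h import *
pod()"
```

```text
t 13.2167 pod x,y mm -0.66 -52.64 z 124.51 F x,y,z -0.69 -0.36 12.83 torq [-0.044  0.411  0.046]
p [0.6124 0.0906 0.1245] tool-y deg 17.25 tilt z [ 2.8e-03  1.0e-04 -1.0e+00] shift [ 0.0004  0.0004 -0.0165] turn z 0.0026
```

>>> drive_tool:
  rows:
    - [0,0,0,0,0,0.0004,0]
    - [0,0,0,0,0.0001,0.0004,0]
    - [0,0,0,0,0,0.0004,0]
    - [0,0,0,0,0.0001,0.0004,0]
    - [0,0,0,0,0,0.0004,0]
    - [0,0,0,0,0.0001,0.0004,0]

```text
time_s: 13.72
eef_pos: [0.6127, 0.0907, 0.1221]
ee_rot: [1.862, 2.528, 0.003]
contact_force: [-1.4, -1.6, 10.8]
grip_width: 0.0131
grasp_force: 70.2
```

```bash
python3 -c "
from h import *
pod()"
```

```text
t 13.7167 pod x,y mm -0.39 -52.64 z 122.1 F x,y,z -1.63 -1.29 12.26 torq [-0.099  0.415  0.038]
p [0.6127 0.0907 0.1221] tool-y deg 17.25 tilt z [ 0.0027  0.     -1.    ] shift [ 0.0004  0.0002 -0.0189] turn z 0.0027
```

>>> drive_tool:
  rows:
    - [0,0,0,0,0,0.0004,0]
    - [0,0,0,0,0.0001,0.0004,0]
    - [0,0,0,0,0,0.0004,0]
    - [0,0,0,0,0.0001,0.0004,0]
    - [0,0,0,0,0,0.0004,0]
    - [0,0,0,0,0.0001,0.0004,0]

```text
time_s: 14.22
eef_pos: [0.613, 0.0907, 0.1197]
ee_rot: [1.862, 2.528, 0.003]
contact_force: [-1.6, -1.4, 12.5]
grip_width: 0.0126
grasp_force: 70.2
```

```bash
python3 -c "
from h import *
pod()"
```

```text
t 14.2167 pod x,y mm -0.07 -52.69 z 119.69 F x,y,z -1.69 -1.09 13.92 torq [-0.082  0.498  0.025]
p [0.613  0.0907 0.1197] tool-y deg 17.25 tilt z [ 0.0028  0.     -1.    ] shift [ 0.0004 -0.0001 -0.0213] turn z 0.0026
```

>>> drive_tool:
  rows:
    - [0,0,0,0,0,-0.001,0]
    - [0,0,0,0,0,-0.002,0]
    - [0,0,0,0,0,-0.003,0]
    - [0,0,0,0,0,-0.006,0]
    - [0,0,0,0,0,-0.01,0]
    - [0,0,0,0,0,-0.01,0]
    - [0,0,0,0,0,0,0]
    - [0,0,0,0,0,0,0]

```text
time_s: 14.88
eef_pos: [0.6125, 0.0908, 0.1513]
ee_rot: [1.862, 2.528, 0.002]
contact_force: [-0.3, -0.2, -0.5]
grip_width: 0.0128
grasp_force: 69.1
```

```bash
python3 -c "
from h import *
pod()
to(O-.0019*PX+.052*PY+[0,0,.15],17.1)"
```

```text
t 14.8833 pod x,y mm -0.53 -52.43 z 151.34 F x,y,z -0.13 -0.31 0.95 torq [-0.01  -0.017 -0.001]
p [0.6125 0.0908 0.1513] tool-y deg 17.25 tilt z [ 1.8e-03  2.0e-04 -1.0e+00] shift [0.0002 0.0002 0.0103] turn z 0.0026
p [0.6125 0.0908 0.1513] tool-y deg 17.25 tilt z [ 1.8e-03  2.0e-04 -1.0e+00] shift [ 0.1044 -0.0011  0.0013] turn z 0.0026
```

>>> drive_tool:
  rows:
    - [0,0,0.0026,0.015,0,0,0]
    - [0,0,0,0.025,0,0,0]
    - [0,0,0,0.025,0,0,0]
    - [0,0,0,0.025,0,0,0]
    - [0,0,0,0.0144,-0.0007,0,0]
    - [0,0,0,0,0,0,0]
    - [0,0,0,0,0,0,0]
    - [0,0,0,0,0,0,0]

```text
time_s: 15.55
eef_pos: [0.5809, 0.1896, 0.1502]
ee_rot: [1.867, 2.527, -0.0]
contact_force: [0.8, 0.2, -0.7]
grip_width: 0.0127
grasp_force: 69.1
```

```bash
python3 -c "
from h import *
pod()
to(O-.0019*PX+.052*PY+[0,0,.138],17.1)
im,d,W,m=cloud('top');cv2.imwrite('pics/t2.png',cv2.resize(im[140:220,175:275],(750,600),interpolation=2))"
```

```text
t 15.55 pod x,y mm -1.75 51.26 z 150.16 F x,y,z 1.02 -0.24 0.75 torq [-0.04   0.016  0.047]
p [0.5809 0.1896 0.1502] tool-y deg 17.08 tilt z [-1.e-04 -3.e-04 -1.e+00] shift [-0.1035  0.0015  0.0092] turn z -0.0003
p [0.5809 0.1896 0.1502] tool-y deg 17.08 tilt z [-1.e-04 -3.e-04 -1.e+00] shift [ 0.0007 -0.0001  0.0122] turn z -0.0003
```

>>> drive_tool:
  rows:
    - [0,0,0,0.0007,0,0.004,0]
    - [0,0,0,0,-0.0001,0.004,0]
    - [0,0,0,0,0,0.002,0]
    - [0,0,0,0,0,0.0007,0]
    - [0,0,0,0,0,0.0007,0]
    - [0,0,0,0,0,0.0006,0]
    - [0,0,0,0,0,0,0]

```text
time_s: 16.18
eef_pos: [0.5804, 0.191, 0.1383]
ee_rot: [1.866, 2.527, 0.0]
contact_force: [0.4, -0.0, -0.4]
grip_width: 0.0131
grasp_force: 69.1
```

```bash
python3 -c "
from h import *
pod()"
```

```text
t 16.1833 pod x,y mm -1.81 52.72 z 138.31 F x,y,z 0.57 -0.34 1.0 torq [-0.04   0.022  0.003]
p [0.5804 0.191  0.1383] tool-y deg 17.1 tilt z [ 0. -0. -1.] shift [-0.1049  0.0015 -0.0027] turn z 0.0
```

>>> drive_tool:
  rows:
    - [0,0,0,0,0,0.0005,0]
    - [0,0,0,0,0,0.0005,0]
    - [0,0,0,0,0,0.0005,0]
    - [0,0,0,0,0,0,0]

```text
time_s: 16.52
eef_pos: [0.5802, 0.191, 0.1368]
ee_rot: [-1.866, -2.527, 0.0]
contact_force: [0.0, 0.5, -0.9]
grip_width: 0.0126
grasp_force: 69.1
```

```bash
python3 -c "
from h import *
pod()"
```

```text
t 16.5167 pod x,y mm -1.92 52.78 z 136.76 F x,y,z 0.36 0.25 0.54 torq [0.004 0.152 0.008]
p [0.5802 0.191  0.1368] tool-y deg 17.1 tilt z [-2.e-04 -0.e+00 -1.e+00] shift [-0.105   0.0017 -0.0042] turn z -0.0
```

>>> drive_tool:
  rows:
    - [0,0,0,0,0,0.0005,0]
    - [0,0,0,0,0,0.0005,0]
    - [0,0,0,0,0,0.0005,0]
    - [0,0,0,0,0,0.0005,0]
    - [0,0,0,0,0,0,0]

```text
time_s: 16.93
eef_pos: [0.5802, 0.191, 0.1346]
ee_rot: [-1.866, -2.527, 0.0]
contact_force: [-0.6, -1.3, -0.5]
grip_width: 0.013
grasp_force: 69.0
```

```bash
python3 -c "
from h import *
pod()"
```

```text
t 16.9333 pod x,y mm -1.95 52.77 z 134.59 F x,y,z -0.69 -1.28 0.89 torq [ 0.008  0.221 -0.042]
p [0.5802 0.191  0.1346] tool-y deg 17.1 tilt z [-3.e-04 -0.e+00 -1.e+00] shift [-0.105   0.0017 -0.0064] turn z -0.0001
```

>>> drive_tool:
  rows:
    - [0,0,0,0,0,0.0005,0]
    - [0,0,0,0,0,0.0005,0]
    - [0,0,0,0,0,0.0005,0]
    - [0,0,0,0,0,0,0]

```text
time_s: 17.27
eef_pos: [0.5803, 0.191, 0.1332]
ee_rot: [-1.866, -2.527, 0.0]
contact_force: [-1.2, -1.2, -0.9]
grip_width: 0.0132
grasp_force: 69.1
```

```bash
python3 -c "
from h import *
pod()"
```

```text
t 17.2667 pod x,y mm -1.91 52.75 z 133.16 F x,y,z -1.25 -0.94 0.5 torq [ 0.003  0.282 -0.03 ]
p [0.5803 0.191  0.1332] tool-y deg 17.1 tilt z [-2.e-04 -1.e-04 -1.e+00] shift [-0.105   0.0016 -0.0078] turn z -0.0
```

>>> drive_tool:
  rows:
    - [0,0,0,0,-0.0003,0.0004,0]
    - [0,0,0,0,0,0.0004,0]
    - [0,0,0,0,0,0.0004,0]
    - [0,0,0,0,0,0.0004,0]
    - [0,0,0,0,0,0,0]

```text
time_s: 17.68
eef_pos: [0.5803, 0.1909, 0.132]
ee_rot: [1.866, 2.527, 0.001]
contact_force: [-1.5, -0.4, 2.2]
grip_width: 0.0123
grasp_force: 69.5
```

```bash
python3 -c "
from h import *
pod()"
```

```text
t 17.6833 pod x,y mm -1.93 52.72 z 131.96 F x,y,z -1.29 -0.09 3.56 torq [-0.033  0.318 -0.001]
p [0.5803 0.1909 0.132 ] tool-y deg 17.1 tilt z [ 6.e-04  1.e-04 -1.e+00] shift [-0.105   0.0017 -0.009 ] turn z -0.0
```

>>> drive_tool:
  rows:
    - [0,0,0,0,0,0.0004,0]
    - [0,0,0,0,0,0.0004,0]
    - [0,0,0,0,0,0.0004,0]
    - [0,0,0,0,0,0,0]

```text
time_s: 18.02
eef_pos: [0.5805, 0.191, 0.1311]
ee_rot: [1.866, 2.526, 0.001]
contact_force: [-2.0, -0.9, 7.0]
grip_width: 0.0125
grasp_force: 70.0
```

```bash
python3 -c "
from h import *
pod()"
```

```text
t 18.0167 pod x,y mm -1.73 52.7 z 131.05 F x,y,z -1.94 -0.51 8.43 torq [-0.017  0.267  0.062]
p [0.5805 0.191  0.1311] tool-y deg 17.1 tilt z [ 1.1e-03  2.0e-04 -1.0e+00] shift [-0.1049  0.0015 -0.0099] turn z -0.0
```

>>> drive_tool:
  rows:
    - [0,0,0,0,0,0.0004,0]
    - [0,0,0,0,0,0.0004,0]
    - [0,0,0,0,0,0.0004,0]
    - [0,0,0,0,0,0.0004,0]

```text
time_s: 18.35
eef_pos: [0.5807, 0.191, 0.1298]
ee_rot: [1.866, 2.526, 0.002]
contact_force: [-1.7, 0.6, 9.6]
grip_width: 0.0128
grasp_force: 70.4
```

```bash
python3 -c "
from h import *
pod()"
```

```text
t 18.35 pod x,y mm -1.46 52.67 z 129.85 F x,y,z -1.24 0.91 11.06 torq [-0.053  0.383  0.081]
p [0.5807 0.191  0.1298] tool-y deg 17.1 tilt z [ 1.9e-03  4.0e-04 -1.0e+00] shift [-0.1049  0.0012 -0.0111] turn z -0.0
```

>>> drive_tool:
  rows:
    - [0,0,0,0,0,0.0004,0]
    - [0,0,0,0,0,0.0004,0]
    - [0,0,0,0,0,0.0004,0]
    - [0,0,0,0,0,0.0004,0]
    - [0,0,0,0,0.0001,0.0004,0]

```text
time_s: 18.77
eef_pos: [0.5809, 0.1911, 0.1279]
ee_rot: [1.866, 2.526, 0.003]
contact_force: [-2.2, -1.0, 9.1]
grip_width: 0.013
grasp_force: 70.4
```

```bash
python3 -c "
from h import *
pod()"
```

```text
t 18.7667 pod x,y mm -1.29 52.69 z 127.93 F x,y,z -2.14 -0.5 10.47 torq [-0.04   0.399  0.07 ]
p [0.5809 0.1911 0.1279] tool-y deg 17.1 tilt z [ 2.1e-03  5.0e-04 -1.0e+00] shift [-0.1049  0.0011 -0.013 ] turn z -0.0
```

>>> drive_tool:
  rows:
    - [0,0,0,0,0,0.0004,0]
    - [0,0,0,0,0.0001,0.0004,0]
    - [0,0,0,0,0,0.0004,0]
    - [0,0,0,0,0,0.0004,0]
    - [0,0,0,0,0.0001,0.0004,0]
    - [0,0,0,0,0,0.0004,0]
    - [0,0,0,0,0.0001,0.0004,0]
    - [0,0,0,0,0,0.0004,0]

```text
time_s: 19.43
eef_pos: [0.5812, 0.1912, 0.1249]
ee_rot: [1.866, 2.526, 0.003]
contact_force: [-2.5, -0.4, 9.2]
grip_width: 0.0126
grasp_force: 70.5
```

```bash
python3 -c "
from h import *
pod()"
```

```text
t 19.4333 pod x,y mm -0.91 52.72 z 124.86 F x,y,z -2.28 0.15 10.57 torq [-0.051  0.345  0.056]
p [0.5812 0.1912 0.1249] tool-y deg 17.1 tilt z [ 2.3e-03  5.0e-04 -1.0e+00] shift [-0.1049  0.0007 -0.0161] turn z -0.0
```

>>> drive_tool:
  rows:
    - [0,0,0,0,0,0.0004,0]
    - [0,0,0,0,0.0001,0.0004,0]
    - [0,0,0,0,0,0.0004,0]
    - [0,0,0,0,0,0.0004,0]
    - [0,0,0,0,0.0001,0.0004,0]
    - [0,0,0,0,0,0.0004,0]
    - [0,0,0,0,0.0001,0.0004,0]
    - [0,0,0,0,0,0.0004,0]

```text
time_s: 20.1
eef_pos: [0.5816, 0.1913, 0.1218]
ee_rot: [1.866, 2.526, 0.003]
contact_force: [-1.2, -1.3, 12.5]
grip_width: 0.0127
grasp_force: 70.6
```

```bash
python3 -c "
from h import *
pod()"
```

```text
t 20.1 pod x,y mm -0.5 52.72 z 121.79 F x,y,z -1.27 -1.08 13.86 torq [-0.028  0.355 -0.003]
p [0.5816 0.1913 0.1218] tool-y deg 17.09 tilt z [ 2.5e-03  7.0e-04 -1.0e+00] shift [-0.105   0.0003 -0.0192] turn z -0.0001
```

>>> drive_tool:
  rows:
    - [0,0,0,0,0,0.0004,0]
    - [0,0,0,0,0.0001,0.0004,0]
    - [0,0,0,0,0,0.0004,0]
    - [0,0,0,0,0.0001,0.0004,0]
    - [0,0,0,0,0,0.0004,0]
    - [0,0,0,0,0.0001,0.0004,0]
    - [0,0,0,0,0,0.0004,0]
    - [0,0,0,0,0.0001,0.0004,0]

```text
time_s: 20.77
eef_pos: [0.582, 0.1915, 0.1186]
ee_rot: [1.866, 2.526, 0.003]
contact_force: [-1.3, -0.3, 10.1]
grip_width: 0.0129
grasp_force: 70.7
```

```bash
python3 -c "
from h import *
pod()"
```

```text
t 20.7667 pod x,y mm -0.07 52.75 z 118.64 F x,y,z -1.1 -0.06 11.5 torq [ 0.037  0.469 -0.062]
p [0.582  0.1915 0.1186] tool-y deg 17.09 tilt z [ 2.6e-03  8.0e-04 -1.0e+00] shift [-1.05e-01 -1.00e-04 -2.24e-02] turn z -0.0002
```

>>> drive_tool:
  rows:
    - [0,0,0,0,0,0.0004,0]
    - [0,0,0,0,0.0001,0.0004,0]
    - [0,0,0,0,0,0.0004,0]
    - [0,0,0,0,0.0001,0.0004,0]
    - [0,0,0,0,0,0.0004,0]
    - [0,0,0,0,0.0001,0.0004,0]
    - [0,0,0,0,0,0.0004,0]
    - [0,0,0,0,0.0001,0.0004,0]

```text
time_s: 21.43
eef_pos: [0.5824, 0.1917, 0.1154]
ee_rot: [1.866, 2.526, 0.003]
contact_force: [-1.9, 0.0, 12.0]
grip_width: 0.0132
grasp_force: 70.7
```

```bash
python3 -c "
from h import *
pod()"
```

```text
t 21.4333 pod x,y mm 0.35 52.8 z 115.44 F x,y,z -1.54 0.38 13.42 torq [ 0.055  0.364 -0.09 ]
p [0.5824 0.1917 0.1154] tool-y deg 17.09 tilt z [ 2.6e-03  8.0e-04 -1.0e+00] shift [-0.105  -0.0005 -0.0256] turn z -0.0002
```

>>> drive_tool:
  rows:
    - [0,0,0,0,0,-0.001,0]
    - [0,0,0,0,0,-0.002,0]
    - [0,0,0,0,0,-0.003,0]
    - [0,0,0,0,0,-0.006,0]
    - [0,0,0,0,0,-0.012,0]
    - [0,0,0,0,0,-0.012,0]
    - [0,0,0,-0.01,0,0,0]
    - [0,0,0,-0.025,0,0,0]
    - [0,0,0,-0.025,0,0,0]
    - [0,0,0,-0.025,0,0,0]
    - [0,0,0,-0.02,0,0,0]
    - [0,0,0,0,0,0,0]
    - [0,0,0,0,0,0,0]
    - [0,0,0,0,0,0,0]

```text
time_s: 22.6
eef_pos: [0.6123, 0.091, 0.1502]
ee_rot: [-1.867, -2.527, -0.0]
contact_force: [0.0, 0.5, -1.0]
grip_width: 0.0128
grasp_force: 69.2
```

```bash
python3 -c "
from h import *
pod()
to(O-.0012*PX-.052*PY+[0,0,.13],17.1)"
```

```text
t 22.6 pod x,y mm -0.7 -52.21 z 150.25 F x,y,z 0.4 0.32 0.46 torq [ 0.011 -0.028 -0.006]
p [0.6123 0.091  0.1502] tool-y deg 17.08 tilt z [ 1.e-04  2.e-04 -1.e+00] shift [-0.      0.0004  0.0092] turn z -0.0004
p [0.6123 0.091  0.1502] tool-y deg 17.08 tilt z [ 1.e-04  2.e-04 -1.e+00] shift [ 0.0002 -0.0005  0.0202] turn z -0.0004
```

>>> drive_tool:
  rows:
    - [0,0,0,0,-0.0005,0.004,0]
    - [0,0,0,0,0,0.004,0]
    - [0,0,0,0,0,0.003,0]
    - [0,0,0,0,0,0.001,0]
    - [0,0,0,0,0,0.001,0]
    - [0,0,0,0,0,0.001,0]
    - [0,0,0,0,0,0.001,0]
    - [0,0,0,0,0,0,0]

```text
time_s: 23.27
eef_pos: [0.6118, 0.0909, 0.1349]
ee_rot: [-1.866, -2.527, 0.0]
contact_force: [-0.2, 0.1, 0.2]
grip_width: 0.0131
grasp_force: 69.2
```

```bash
python3 -c "
from h import *
pod()"
```

```text
t 23.2667 pod x,y mm -1.18 -52.19 z 134.94 F x,y,z 0.05 -0.02 1.61 torq [-0.025  0.059  0.04 ]
p [0.6118 0.0909 0.1349] tool-y deg 17.1 tilt z [-1.e-04  0.e+00 -1.e+00] shift [-0.      0.0009 -0.0061] turn z -0.0
```

>>> drive_tool:
  rows:
    - [0,0,0,0,0,0.0007,0]
    - [0,0,0,0,0,0.0007,0]
    - [0,0,0,0,0,0.0007,0]
    - [0,0,0,0,0,0.0007,0]
    - [0,0,0,0,0,0.0007,0]
    - [0,0,0,0,0,0.0005,0]
    - [0,0,0,0,0,0.0005,0]
    - [0,0,0,0,0,0.0005,0]
    - [0,0,0,0,0,0.0005,0]
    - [0,0,0,0,0,0,0]

```text
time_s: 24.1
eef_pos: [0.6118, 0.0908, 0.1295]
ee_rot: [-1.867, -2.527, 0.0]
contact_force: [-0.9, 0.2, -0.3]
grip_width: 0.0126
grasp_force: 69.2
```

```bash
python3 -c "
from h import *
pod()"
```

```text
t 24.1 pod x,y mm -1.2 -52.25 z 129.47 F x,y,z -0.54 0.25 1.1 torq [-0.039  0.043 -0.084]
p [0.6118 0.0908 0.1295] tool-y deg 17.1 tilt z [-2.e-04 -0.e+00 -1.e+00] shift [ 0.      0.0009 -0.0115] turn z -0.0001
```

>>> drive_tool:
  rows:
    - [0,0,0,0,0,0.0005,0]
    - [0,0,0,0,0,0.0005,0]
    - [0,0,0,0,0,0.0005,0]
    - [0,0,0,0,0,0.0005,0]
    - [0,0,0,0,0,0.0005,0]
    - [0,0,0,0,0,0,0]

```text
time_s: 24.6
eef_pos: [0.6118, 0.0908, 0.127]
ee_rot: [-1.866, -2.527, 0.0]
contact_force: [-0.4, 0.3, -1.1]
grip_width: 0.0127
grasp_force: 69.2
```

```bash
python3 -c "
from h import *
pod()"
```

```text
t 24.6 pod x,y mm -1.2 -52.25 z 126.97 F x,y,z -0.01 0.23 0.27 torq [0.001 0.116 0.009]
p [0.6118 0.0908 0.127 ] tool-y deg 17.1 tilt z [-2.e-04 -0.e+00 -1.e+00] shift [ 0.      0.0009 -0.014 ] turn z -0.0001
```

>>> drive_tool:
  rows:
    - [0,0,0,0,0,0.0005,0]
    - [0,0,0,0,0,0.0005,0]
    - [0,0,0,0,0,0.0005,0]
    - [0,0,0,0,0,0,0]

```text
time_s: 24.93
eef_pos: [0.6119, 0.0908, 0.1256]
ee_rot: [1.867, 2.527, -0.0]
contact_force: [-0.5, -0.7, -0.4]
grip_width: 0.0128
grasp_force: 69.3
```

```bash
python3 -c "
from h import *
pod()"
```

```text
t 24.9333 pod x,y mm -1.14 -52.26 z 125.58 F x,y,z -0.48 -0.68 1.02 torq [ 0.008  0.188 -0.029]
p [0.6119 0.0908 0.1256] tool-y deg 17.1 tilt z [-0. -0. -1.] shift [ 0.      0.0009 -0.0154] turn z -0.0001
```

>>> drive_tool:
  rows:
    - [0,0,0,0,0,0.0004,0]
    - [0,0,0,0,0,0.0004,0]
    - [0,0,0,0,0,0.0004,0]
    - [0,0,0,0,0,0.0004,0]
    - [0,0,0,0,0,0.0004,0]
    - [0,0,0,0,0,0.0004,0]
    - [0,0,0,0,0,0.0004,0]

```text
time_s: 25.52
eef_pos: [0.6124, 0.0909, 0.1237]
ee_rot: [1.866, 2.526, 0.002]
contact_force: [-1.7, -0.3, 9.6]
grip_width: 0.0125
grasp_force: 70.5
```

```bash
python3 -c "
from h import *
pod()"
```

```text
t 25.5167 pod x,y mm -0.58 -52.37 z 123.66 F x,y,z -1.48 0.01 10.97 torq [ 0.009  0.425 -0.032]
p [0.6124 0.0909 0.1237] tool-y deg 17.1 tilt z [ 1.6e-03  1.0e-04 -1.0e+00] shift [ 0.0001  0.0003 -0.0173] turn z -0.0001
```

>>> drive_tool:
  rows:
    - [0,0,0,0,0,0.0004,0]
    - [0,0,0,0,0.0001,0.0004,0]
    - [0,0,0,0,0,0.0004,0]
    - [0,0,0,0,0.0001,0.0004,0]
    - [0,0,0,0,0,0.0004,0]
    - [0,0,0,0,0,0.0004,0]
    - [0,0,0,0,0.0001,0.0004,0]
    - [0,0,0,0,0,0.0004,0]

```text
time_s: 26.18
eef_pos: [0.6129, 0.0909, 0.1208]
ee_rot: [1.866, 2.526, 0.002]
contact_force: [-1.4, -1.0, 9.7]
grip_width: 0.0126
grasp_force: 70.6
```

```bash
python3 -c "
from h import *
pod()"
```

```text
t 26.1833 pod x,y mm -0.11 -52.44 z 120.76 F x,y,z -1.37 -0.74 11.09 torq [ 0.004  0.452 -0.075]
p [0.6129 0.0909 0.1208] tool-y deg 17.1 tilt z [ 2.1e-03  1.0e-04 -1.0e+00] shift [ 0.0002 -0.0001 -0.0202] turn z -0.0001
```

>>> drive_tool:
  rows:
    - [0,0,0,0,0,0.0004,0]
    - [0,0,0,0,0.0001,0.0004,0]
    - [0,0,0,0,0,0.0004,0]
    - [0,0,0,0,0.0001,0.0004,0]
    - [0,0,0,0,0,0.0004,0]
    - [0,0,0,0,0.0001,0.0004,0]
    - [0,0,0,0,0,0.0004,0]
    - [0,0,0,0,0.0001,0.0004,0]
    - [0,0,0,0,0,0.0004,0]
    - [0,0,0,0,0.0001,0.0004,0]

```text
time_s: 27.02
eef_pos: [0.6135, 0.0911, 0.1169]
ee_rot: [1.865, 2.525, 0.002]
contact_force: [-2.7, -1.5, 11.0]
grip_width: 0.0129
grasp_force: 70.8
```

```bash
python3 -c "
from h import *
pod()"
```

```text
t 27.0167 pod x,y mm 0.47 -52.5 z 116.93 F x,y,z -2.75 -0.79 12.4 torq [-0.047  0.474 -0.038]
p [0.6135 0.0911 0.1169] tool-y deg 17.1 tilt z [ 0.0024  0.     -1.    ] shift [ 0.0003 -0.0007 -0.0241] turn z 0.0
```

>>> drive_tool:
  rows:
    - [0,0,0,0,0,0.0004,0]
    - [0,0,0,0,0.0001,0.0004,0]
    - [0,0,0,0,0,0.0004,0]
    - [0,0,0,0,0.0001,0.0004,0]
    - [0,0,0,0,0,0.0004,0]
    - [0,0,0,0,0.0001,0.0004,0]
    - [0,0,0,0,0,0.0004,0]
    - [0,0,0,0,0.0001,0.0004,0]
    - [0,0,0,0,0,0.0004,0]
    - [0,0,0,0,0.0001,0.0004,0]

```text
time_s: 27.85
eef_pos: [0.614, 0.0912, 0.113]
ee_rot: [1.865, 2.525, 0.002]
contact_force: [-2.1, -1.3, 10.9]
grip_width: 0.0129
grasp_force: 70.8
```

```bash
python3 -c "
from h import *
pod()"
```

```text
t 27.85 pod x,y mm 1.03 -52.56 z 113.0 F x,y,z -2.17 -0.84 12.33 torq [-0.071  0.502  0.011]
p [0.614  0.0912 0.113 ] tool-y deg 17.1 tilt z [ 0.0026  0.     -1.    ] shift [ 0.0003 -0.0012 -0.028 ] turn z 0.0001
```

>>> drive_tool:
  rows:
    - [0,0,0,0,0,0.0004,0]
    - [0,0,0,0,0.0001,0.0004,0]
    - [0,0,0,0,0,0.0004,0]
    - [0,0,0,0,0,0.0004,0]
    - [0,0,0,0,0.0001,0.0004,0]
    - [0,0,0,0,0,0.0004,0]
    - [0,0,0,0,0.0001,0.0004,0]
    - [0,0,0,0,0,0.0004,0]

```text
time_s: 28.52
eef_pos: [0.6144, 0.0912, 0.1098]
ee_rot: [1.865, 2.525, 0.002]
contact_force: [-1.9, -0.3, 11.5]
grip_width: 0.0126
grasp_force: 70.8
```

>>> drive_tool:
  rows:
    - [0,0,0,0,0,0.0004,0]
    - [0,0,0,0,0.0001,0.0004,0]
    - [0,0,0,0,0,0.0004,0]
    - [0,0,0,0,0,0.0004,0]
    - [0,0,0,0,0.0001,0.0004,0]
    - [0,0,0,0,0,0.0004,0]

```text
time_s: 29.02
eef_pos: [0.6147, 0.0913, 0.1075]
ee_rot: [1.865, 2.525, 0.003]
contact_force: [-1.7, -1.5, 11.2]
grip_width: 0.0128
grasp_force: 70.9
```

```bash
python3 -c "
from h import *
pod()"
```

```text
t 29.0167 pod x,y mm 1.65 -52.64 z 107.47 F x,y,z -1.88 -1.16 12.65 torq [-0.079  0.366  0.027]
p [0.6147 0.0913 0.1075] tool-y deg 17.1 tilt z [ 0.0029 -0.     -1.    ] shift [ 0.0004 -0.0018 -0.0335] turn z 0.0001
```

>>> drive_tool:
  rows:
    - [0,0,0,0,0,-0.001,0]
    - [0,0,0,0,0,-0.002,0]
    - [0,0,0,0,0,-0.003,0]
    - [0,0,0,0,0,-0.006,0]
    - [0,0,0,0,0,-0.01,0]
    - [0,0,0,0,0,-0.012,0]
    - [0,0,0,0,0,-0.01,0]
    - [0,0,0,0.01,0,0,0]
    - [0,0,0,0.025,0,0,0]
    - [0,0,0,0.025,0,0,0]
    - [0,0,0,0.025,0,0,0]
    - [0,0,0,0.02,0,0,0]
    - [0,0,0,0,0,0,0]
    - [0,0,0,0,0,0,0]
    - [0,0,0,0,0,0,0]

```text
time_s: 30.27
eef_pos: [0.5827, 0.1917, 0.1501]
ee_rot: [1.866, 2.527, -0.0]
contact_force: [0.3, -0.3, -1.8]
grip_width: 0.0129
grasp_force: 69.2
```

```bash
python3 -c "
from h import *
pod()
to(O-.0006*PX+.052*PY+[0,0,.13],17.1)"
```

```text
t 30.2667 pod x,y mm 0.63 52.72 z 150.07 F x,y,z 0.4 -0.55 -0.38 torq [-0.012  0.04  -0.007]
p [0.5827 0.1917 0.1501] tool-y deg 17.12 tilt z [ 1.e-04 -1.e-04 -1.e+00] shift [-0.105  -0.0009  0.0091] turn z 0.0003
p [0.5827 0.1917 0.1501] tool-y deg 17.12 tilt z [ 1.e-04 -1.e-04 -1.e+00] shift [-0.0007 -0.0012  0.0201] turn z 0.0003
```

>>> drive_tool:
  rows:
    - [0,0,0,0,-0.0012,0.004,0]
    - [0,0,0,0,0,0.004,0]
    - [0,0,0,0,0,0.003,0]
    - [0,0,0,0,0,0.001,0]
    - [0,0,0,0,0,0.001,0]
    - [0,0,0,0,0,0.001,0]
    - [0,0,0,0,0,0.001,0]
    - [0,0,0,0,0,0,0]

```text
time_s: 30.93
eef_pos: [0.5816, 0.1913, 0.1348]
ee_rot: [-1.867, -2.527, 0.0]
contact_force: [-0.2, -0.5, -1.3]
grip_width: 0.0123
grasp_force: 69.2
```

```bash
python3 -c "
from h import *
pod()"
```

```text
t 30.9333 pod x,y mm -0.57 52.72 z 134.83 F x,y,z -0.12 -0.56 0.06 torq [ 0.02  -0.005 -0.065]
p [0.5816 0.1913 0.1348] tool-y deg 17.09 tilt z [-2.e-04 -0.e+00 -1.e+00] shift [-0.105   0.0003 -0.0062] turn z -0.0001
```

>>> drive_tool:
  rows:
    - [0,0,0,0,0,0.001,0]
    - [0,0,0,0,0,0.001,0]
    - [0,0,0,0,0,0.001,0]
    - [0,0,0,0,0,0.001,0]
    - [0,0,0,0,0,0.001,0]
    - [0,0,0,0,0,0.001,0]
    - [0,0,0,0,0,0.001,0]
    - [0,0,0,0,0,0.001,0]
    - [0,0,0,0,0,0.001,0]
    - [0,0,0,0,0,0.001,0]
    - [0,0,0,0,0,0,0]

```text
time_s: 31.85
eef_pos: [0.5814, 0.1913, 0.1247]
ee_rot: [-1.866, -2.527, 0.001]
contact_force: [0.0, -0.2, -1.5]
grip_width: 0.0129
grasp_force: 69.2
```

```bash
python3 -c "
from h import *
pod()"
```

```text
t 31.85 pod x,y mm -0.68 52.77 z 124.75 F x,y,z 0.21 -0.36 -0.06 torq [ 0.031  0.179 -0.004]
p [0.5814 0.1913 0.1247] tool-y deg 17.1 tilt z [-4.e-04 -1.e-04 -1.e+00] shift [-0.105   0.0004 -0.0163] turn z -0.0
```

>>> drive_tool:
  rows:
    - [0,0,0,0,0,0.0005,0]
    - [0,0,0,0,0,0.0005,0]
    - [0,0,0,0,0,0.0005,0]
    - [0,0,0,0,0,0.0005,0]
    - [0,0,0,0,0,0.0005,0]
    - [0,0,0,0,0,0.0005,0]
    - [0,0,0,0,0,0.0005,0]
    - [0,0,0,0,0,0,0]

```text
time_s: 32.52
eef_pos: [0.5817, 0.1914, 0.1217]
ee_rot: [1.866, 2.527, 0.0]
contact_force: [-1.6, -0.7, 2.1]
grip_width: 0.0129
grasp_force: 69.6
```

```bash
python3 -c "
from h import *
pod()"
```

```text
t 32.5167 pod x,y mm -0.4 52.73 z 121.69 F x,y,z -1.49 -0.37 3.46 torq [0.014 0.263 0.042]
p [0.5817 0.1914 0.1217] tool-y deg 17.1 tilt z [ 4.e-04  1.e-04 -1.e+00] shift [-1.05e-01  1.00e-04 -1.93e-02] turn z -0.0001
```

>>> drive_tool:
  rows:
    - [0,0,0,0,0,0.0004,0]
    - [0,0,0,0,0,0.0004,0]
    - [0,0,0,0,0,0.0004,0]
    - [0,0,0,0,0,0.0004,0]
    - [0,0,0,0,0,0,0]

```text
time_s: 32.93
eef_pos: [0.582, 0.1914, 0.1205]
ee_rot: [1.866, 2.526, 0.001]
contact_force: [-1.9, -1.6, 6.1]
grip_width: 0.013
grasp_force: 70.2
```

```bash
python3 -c "
from h import *
pod()"
```

```text
t 32.9333 pod x,y mm -0.09 52.69 z 120.54 F x,y,z -2.06 -1.14 7.49 torq [-0.044  0.408  0.044]
p [0.582  0.1914 0.1205] tool-y deg 17.1 tilt z [ 1.2e-03  2.0e-04 -1.0e+00] shift [-1.049e-01 -1.000e-04 -2.040e-02] turn z -0.0
```

>>> drive_tool:
  rows:
    - [0,0,0,0,0,0.0004,0]
    - [0,0,0,0,0,0.0004,0]
    - [0,0,0,0,0,0.0004,0]
    - [0,0,0,0,0,0.0004,0]
    - [0,0,0,0,0.0001,0.0004,0]
    - [0,0,0,0,0,0.0004,0]
    - [0,0,0,0,0.0001,0.0004,0]

```text
time_s: 33.52
eef_pos: [0.5824, 0.1915, 0.1181]
ee_rot: [1.866, 2.526, 0.002]
contact_force: [-1.7, -1.2, 8.2]
grip_width: 0.0126
grasp_force: 70.5
```

>>> drive_tool:
  rows:
    - [0,0,0,0,0,0.0004,0]
    - [0,0,0,0,0.0001,0.0004,0]
    - [0,0,0,0,0,0.0004,0]
    - [0,0,0,0,0,0.0004,0]
    - [0,0,0,0,0.0001,0.0004,0]
    - [0,0,0,0,0,0.0004,0]
    - [0,0,0,0,0.0001,0.0004,0]

```text
time_s: 34.1
eef_pos: [0.5827, 0.1917, 0.1153]
ee_rot: [1.866, 2.526, 0.002]
contact_force: [-1.7, -1.6, 10.5]
grip_width: 0.0132
grasp_force: 70.6
```

```bash
python3 -c "
from h import *
pod()"
```

```text
t 34.1 pod x,y mm 0.64 52.72 z 115.3 F x,y,z -1.9 -1.21 11.87 torq [0.053 0.456 0.006]
p [0.5827 0.1917 0.1153] tool-y deg 17.1 tilt z [ 1.8e-03  5.0e-04 -1.0e+00] shift [-0.1049 -0.0009 -0.0257] turn z -0.0
```

>>> drive_tool:
  rows:
    - [0,0,0,0,0,0.0004,0]
    - [0,0,0,0,0.0001,0.0004,0]
    - [0,0,0,0,0,0.0004,0]
    - [0,0,0,0,0.0001,0.0004,0]
    - [0,0,0,0,0,0.0004,0]
    - [0,0,0,0,0.0001,0.0004,0]
    - [0,0,0,0,0,0.0004,0]
    - [0,0,0,0,0.0001,0.0004,0]
    - [0,0,0,0,0,0.0004,0]
    - [0,0,0,0,0.0001,0.0004,0]

```text
time_s: 34.93
eef_pos: [0.5833, 0.1919, 0.1114]
ee_rot: [1.866, 2.526, 0.003]
contact_force: [-3.2, -0.6, 10.4]
grip_width: 0.0128
grasp_force: 70.7
```

>>> drive_tool:
  rows:
    - [0,0,0,0,0,0.0004,0]
    - [0,0,0,0,0.0001,0.0004,0]
    - [0,0,0,0,0,0.0004,0]
    - [0,0,0,0,0.0001,0.0004,0]
    - [0,0,0,0,0,0.0004,0]
    - [0,0,0,0,0.0001,0.0004,0]
    - [0,0,0,0,0,0.0004,0]
    - [0,0,0,0,0.0001,0.0004,0]
    - [0,0,0,0,0,0.0004,0]

```text
time_s: 35.68
eef_pos: [0.5837, 0.192, 0.108]
ee_rot: [1.866, 2.526, 0.003]
contact_force: [-2.8, -0.9, 11.1]
grip_width: 0.0129
grasp_force: 70.8
```

```bash
python3 -c "
from h import *
pod()"
```

```text
t 35.6833 pod x,y mm 1.71 52.76 z 107.95 F x,y,z -2.75 -0.18 12.52 torq [ 0.048  0.458 -0.042]
p [0.5837 0.192  0.108 ] tool-y deg 17.09 tilt z [ 2.2e-03  7.0e-04 -1.0e+00] shift [-0.105  -0.0019 -0.0331] turn z -0.0002
```

>>> drive_tool:
  rows:
    - [0,0,0,0,0,-0.001,0]
    - [0,0,0,0,0,-0.002,0]
    - [0,0,0,0,0,-0.003,0]
    - [0,0,0,0,0,-0.006,0]
    - [0,0,0,0,0,-0.012,0]
    - [0,0,0,0,0,-0.02,0]
    - [0,0,0,0,0,-0.02,0]
    - [0,0,0,0,0,-0.02,0]
    - [0,0,0,-0.02,0,-0.008,0]
    - [0,0,0,-0.03,0,0,0]
    - [0,0,0,-0.03,0,0,0]
    - [0,0,0,-0.03,0,0,0]
    - [0,0,0,-0.03,0,0,0]
    - [0,0,0,-0.015,0,0,0]
    - [0,0,0,0,0,0,0]
    - [0,0,0,0,0,0,0]
    - [0,0,0,0,0,0,0]

```text
time_s: 37.1
eef_pos: [0.6283, 0.0446, 0.1991]
ee_rot: [-1.866, -2.527, -0.001]
contact_force: [0.2, -0.3, -0.1]
grip_width: 0.0127
grasp_force: 69.2
```

Run:
```python
from h import *
im,d,W,m=cloud('wrist');cv2.imwrite('pics/w4.png',im[0:200,220:480]);np.savez('w4',im=im,W=W)
cv2.imwrite('pics/w4c.png',cv2.resize(im[0:200,240:440],(600,600),interpolation=2))
for f in('w2','w4'):
    W=np.load(f+'.npz')['W'];P=W.reshape(-1,3);P=P[np.isfinite(P[:,2])];P=P[(P[:,2]>.066)&(P[:,2]<.078)]-O
    x=P@PX*1e3;y=P@PY*1e3
    for yc in(-55,-40,-25,-10,5,20,35,48):
        q=x[(abs(y-yc)<4)&(abs(x)<60)]
        if len(q)>10: print(f,yc,len(q),np.percentile(q,[1,99]).round(1))
to([.5542,-.1424,.2],-6)
```

```text
w2 -55 622 [-39.8  27.4]
w2 -40 643 [-39.5  27.3]
w2 -25 692 [-39.3  27.1]
w2 -10 775 [-39.8  27.1]
w2 5 789 [-39.6  27.3]
w2 20 837 [-39.3  27.2]
w2 35 866 [-39.9  27.2]
w2 48 864 [-39.6  27.3]
w4 -55 621 [-39.7  32.5]
w4 -40 645 [-39.8  32. ]
w4 -25 769 [-39.3  32.3]
w4 -10 774 [-39.4  32.7]
w4 5 796 [-39.5  32.8]
w4 20 870 [-39.7  32.5]
w4 35 873 [-39.8  32.6]
w4 48 792 [-39.3  32.9]
p [0.6282 0.0448 0.199 ] tool-y deg 17.16 tilt z [ 1.e-04  3.e-04 -1.e+00] shift [-0.1571 -0.126  -0.001 ] turn z 0.4042
```

View pics/w4c.png

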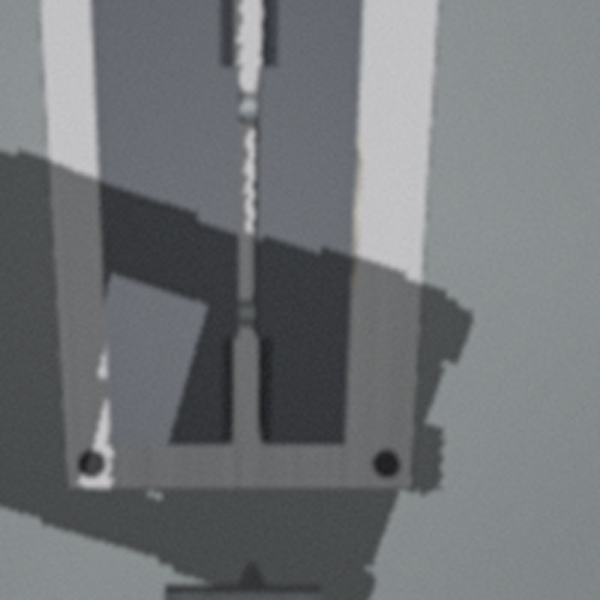

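The seam shows open and parallel from (250,0) to (245,440). The depth data puts the opening at about 5.2–5.5 mm all along. Next I return the wedge.

>>> drive_tool:
  rows:
    - [0,0,0,-0.0171,-0.014,0,0]
    - [0,0,0,-0.02,-0.016,0,0]
    - [0,0,0,-0.02,-0.016,0,0]
    - [0,0,0,-0.02,-0.016,0,0]
    - [0,0,0,-0.02,-0.016,0,0]
    - [0,0,0,-0.02,-0.016,0,0]
    - [0,0,0,-0.02,-0.016,0,0]
    - [0,0,0,-0.02,-0.016,0,0]
    - [0,0,0.101,0,0,0,0]
    - [0,0,0.101,0,0,0,0]
    - [0,0,0.101,0,0,0,0]
    - [0,0,0.101,0,0,0,0]
    - [0,0,0,0,0,0,0]
    - [0,0,0,0,0,0,0]
    - [0,0,0,0,0,0,0]
    - [0,0,0,0,0,0,0]

```text
time_s: 38.48
eef_pos: [0.5543, -0.1432, 0.1988]
ee_rot: [2.333, 2.104, 0.0]
contact_force: [-0.5, 0.6, -2.0]
grip_width: 0.0131
grasp_force: 69.2
```

Run:
```python
from h import *
to([.5542,-.1424,.083],-6)
im,d,W,m=cloud('scene')
```

```text
p [ 0.5543 -0.1432  0.1988] tool-y deg -5.89 tilt z [ 1.e-04  0.e+00 -1.e+00] shift [ 0.0008 -0.0002  0.1158] turn z 0.002
```

>>> drive_tool:
  rows:
    - [0,0,0.002,0.0008,-0.0001,0.02,0]
    - [0,0,0,0,0,0.025,0]
    - [0,0,0,0,0,0.015,0]
    - [0,0,0,0,0,0.01,0]
    - [0,0,0,0,0,0.01,0]
    - [0,0,0,0,0,0.01,0]
    - [0,0,0,0,0,0,0]
    - [0,0,0,0,0,0,0]

```text
time_s: 39.2
eef_pos: [0.5543, -0.1428, 0.1088]
ee_rot: [-2.337, -2.099, 0.0]
contact_force: [0.6, -0.2, -0.4]
grip_width: 0.0126
grasp_force: 69.2
```

>>> drive_tool:
  rows:
    - [0,0,0,0,0,0.006,0]
    - [0,0,0,0,0,0.006,0]
    - [0,0,0,0,0,0.005,0]
    - [0,0,0,0,0,0.003,0]
    - [0,0,0,0,0,0.002,0]
    - [0,0,0,0,0,0,0]
    - [0,0,0,0,0,0,0]

```text
time_s: 39.78
eef_pos: [0.5543, -0.1428, 0.0867]
ee_rot: [2.338, 2.099, 0.0]
contact_force: [0.1, 1.0, -0.7]
grip_width: 0.0128
grasp_force: 69.2
```

Run:
```python
from h import *
to([.5544,-.1425,.081],-6)
```

```text
p [ 0.5543 -0.1428  0.0867] tool-y deg -6.17 tilt z [ 0. -0. -1.] shift [0.0003 0.0001 0.0057] turn z -0.0029
```

>>> drive_tool:
  rows:
    - [0,0,-0.0029,0.0003,0,0.0015,0]
    - [0,0,0,0,0,0.001,0]
    - [0,0,0,0,0,0.001,0]
    - [0,0,0,0,0,0.001,0]
    - [0,0,0,0,0,0.001,0]
    - [0,0,0,0,0,0,0]
    - [0,0,0,0,0,0,0]

```text
time_s: 40.37
eef_pos: [0.5543, -0.1424, 0.0812]
ee_rot: [2.335, 2.102, 0.0]
contact_force: [0.4, -0.6, -0.9]
grip_width: 0.0126
grasp_force: 69.2
```

>>> drive_tool:
  rows:
    - [0,0,0,0,0,0.0005,0]
    - [0,0,0,0,0,0.0005,0]
    - [0,0,0,0,0,0,0]
    - [0,0,0,0,0,0,0]

```text
time_s: 40.7
eef_pos: [0.5548, -0.1426, 0.081]
ee_rot: [2.334, 2.101, 0.001]
contact_force: [0.1, 0.0, 6.9]
grip_width: 0.0126
grasp_force: 70.1
```

>>> drive_tool:
  rows:
    - [0,0,0,0,0,0,0.5]
    - [0,0,0,0,0,0,1]
    - [0,0,0,0,0,0,1]
    - [0,0,0,0,0,0,1]
    - [0,0,0,0,0,0,1]
    - [0,0,0,0,0,0,1]
    - [0,0,0,0,0,0,1]
    - [0,0,0,0,0,0,1]

```text
time_s: 41.37
eef_pos: [0.5543, -0.1425, 0.0802]
ee_rot: [-2.335, -2.102, 0.0]
contact_force: [0.0, 0.1, 0.1]
grip_width: 0.0853
grasp_force: 0.0
```

>>> drive_tool:
  rows:
    - [0,0,0,0,0,-0.005,1]
    - [0,0,0,0,0,-0.015,1]
    - [0,0,0,0,0,-0.02,1]
    - [0,0,0,0,0,-0.03,1]
    - [0,0,0,0,0,-0.03,1]
    - [0,0,0,-0.02,0,-0.02,1]
    - [0,0,0,-0.03,0,0,1]
    - [0,0,0,0,0,0,1]
    - [0,0,0,0,0,0,1]
    - [0,0,0,0,0,0,1]

```text
time_s: 42.2
eef_pos: [0.5488, -0.1918, 0.1999]
ee_rot: [-2.334, -2.101, 0.0]
contact_force: [0.1, -0.1, -0.5]
grip_width: 0.0855
grasp_force: 0.0
```

Run:
```python
from h import *
s=monitor.read_state();print(s['time_s'],s['contact_force'])
im,d,W,m=cloud('wrist');cv2.imwrite('pics/w5.png',im)
P=W.reshape(-1,3);P=P[np.isfinite(P[:,2])]
P=P[np.hypot(P[:,0]-.554,P[:,1]+.142)<.065]
for l,h in((.055,.0645),(.0645,.075),(.1,.125)):
    q=P[(P[:,2]>l)&(P[:,2]<h)]
    if len(q)>20:r=cv2.minAreaRect((q[:,:2]*1000).astype(np.float32));print(len(q),np.round(r[0],1),np.round(r[1],1),round(r[2],1),np.median(q[:,2]))
```

```text
42.2 [ 0.12042083 -0.07008191 -0.48597789]
6085 [ 553.9 -143.1] [84.9 80.5] 83.2 0.06093548428322583
860 [ 554.8 -142.7] [43.2 32. ] 84.1 0.06594705190178798
743 [ 554.9 -142.5] [29.4 15.5] 84.5 0.11059929689631529
```

View pics/w5.png

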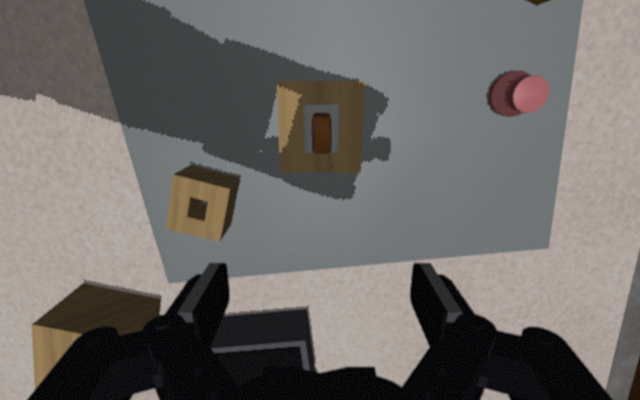

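The wedge stands upright at pixel (321,132), seated at the same heights as at the start, and the gripper is open and clear.

```bash
python3 -c "
from h import *
print(ticket.hand_in())"
```

```text
the job is handed in; nothing more can be done
None
```

The job is handed in: the cover measures about 5–5.5 mm open all along and practically parallel, and the wedge is back upright and fully seated in its stand with the gripper clear; the hand-in returned no verdict.

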